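# Hook the check weight out from under the bench rack and set it on the balance

## Task

The smaller of the two steel check weights under the white wire rack is needed, but no hand can get at it. Pick up the hook tool by its handle, drag that weight along the bench until it is right out in front of the rack, and lay the hook down on the bench; do not touch the weight with the fingers before it is clear of the rack. Then pick the weight up and set it down gently, upright, in the middle of the balance's round pan and let go.

Things in the scene. Friction and masses are not known exactly. Their poses are not given: they have to be found in the camera images.
- hook: Flat hook tool (mm). Black box handle 22 wide, 30 high, x -55 to 35; grip across y at the origin (mid-width, underside); +x to the hook end. Steel rod 8 thick, axis at z 12, straight to x 160, then square to +y for 50, ending in a lip back to x 143 at y 50. The weight fits the 42 wide pocket between rod and lip (centre y 25, its end wall at x 156). Starts lying on the bench; 0.16 kg
- weight: Small polished steel check weight, 0.2 kg (mm): cylinder 30 across and 30 high, then neck and knob 19 across, 45 high in all. Origin: centre of underside, z up. Stands on the bench 45 to 60 behind the rack's front edge. In line with it, 75 or more off centre to centre, stand a bigger weight of the same form (38 across, 66 high) and a rubber stopper (32 across, 32 high)
- rack: Fixed white wire rack on the bench, 520 wide (y), 170 deep (x), open at front and back, bottles on both ends; its wires lie 99 to 107 mm above the bench. Origin: on the bench under the middle of its front edge; +x runs away from the robot, in under the rack. To clear its wires, a downward gripper should keep its centre some 50 mm or more in front of the edge
- balance: Fixed low white laboratory balance, 210 x 155 mm, 42 high, with a flat round steel pan 120 mm across. Origin: on the bench straight below the pan's centre; the pan's upper face is 56 mm above it, z up. The display lies towards -x
Things that resemble listed ones, but are neither listed nor needed, are in the scene too. What is shaped like the weight but blue is not meant.

How it is judged:
By the outcome, as a careful person would: the job done as asked, in the order asked, and still so for the second after the job is handed in, with the robot touching nothing.
It also fails if it takes over 69 s, if anything falls off the work surface, if the arm or the gripper's body presses on something with over 40 N, if the wrist force passes 120 N, or if a joint passes its speed limit or range.

## Robot

A 6-joint arm with a two-finger parallel gripper is mounted at the origin on the work surface. World frame = base frame: x ahead of the robot, y to its left, z up, the work surface at z = 0. Lengths are in m, angles in rad, forces in N, time in s.
With the tool pointing down it reaches from about 0.4 to 0.825 m from the base axis. Payload 7 kg.
Tool frame: the origin (TCP) lies midway between the tips of the shut fingers; the grasp point (between the pads) lies 19 mm behind it; z points along the fingers, y is the line along which they close (so a half turn about z gives the same grasp; the last joint's range is limited). The gripper opens to 88 mm and grips with 3 to 60 N. Pads are 19 mm wide; open, the fingers measure 130 mm over their backs; the gripper's body (78 mm by 193 mm) begins 47 mm behind the grasp point.
Start: joints at [-0.821, 0.359, 0.012, 0, -1.224, -0.288], TCP at [0.301, -0.604, 0.227] pointing down, gripper open.
Joint ranges: [-3.07, 3.07], [-1.43, 2.12], [-1.02, 1.25], [-3.03, 1.67], [-3.05, -0], [-3.03, 3.03]. Speed limits (rad/s): [2.39, 2.39, 3.01, 3.14, 3.14, 3.14].

## Interface

Orientations are given as [roll, pitch, yaw] about the fixed x, y, z axes, in that order (R = Rz(yaw) Ry(pitch) Rx(roll)).
In Python, from plant import status, optics, ctrl, boxes_of, outline_of, spot_point gives the robot as it stands. The module is installed in compiled form; this text tells all that it offers.
- The arm moves only by the tool send_rows, never from a script. Its argument "rows" is a list of rows, each an object with "travel": the shift along the tool's x, y, z in m, a list of three; "angular": the turn, a rotation vector about the tool's x, y, z in degrees, a list of three. A call has 1 to 12 rows; each row is the pose to reach, as a shift and turn from the pose commanded when the call began, along the tool's axes at that moment; what a row does not reach only later rows make up. A row lasts 1/10 s, in which the tool goes at most 50 mm and 8.59 degrees, less where a joint would pass 70% of its speed; a pose out of reach is approached as far as the arm can. A call with a gripper value outside its range is refused whole. "jaw" is the opening, from 0 (shut) to 1 (fully open), set as the call begins (left out, the last holds). The fingers move at their own pace and stop on an object; the grip force is fixed at half the most. Time passes only in rows, so rows that repeat a pose let the fingers close. It gives the time, the measured TCP pose, the force, the opening and the grip force at its end, in the units of the state.
- status.sense(): the state, without advancing time (a new reading comes with each control period).
- optics.camera(name): name is "scene" or "side" or "wrist"; returns a dict with "frame" (420x560x3 uint8, red, green, blue), "fx", "fy", "cx", "cy" (pixels), "eye" and "attitude" of the camera in the world. Camera axes: x right, y down, z forward; pixel columns grow to the right and rows downward; lengths in m; the calibration is good to about 2 mm. A picture is of the moment at which its call begins. There is no depth.
- ctrl.hand_in(): hands the job in; it is judged then, once.
Trained networks look in the newest picture that a camera, given by its name, has taken for a name from the list of things; names that differ only in an ending like _2 or _b are one class to them, and where a whole thing is asked for, a point or a joint stands for the part that bears it (a point fixed in the world has none). Each returns a list of dicts, best first, with "confidence" (0 to 1); they miss things now and then, are a little off and sometimes report something else, mostly with a low value. They report only what shows in the picture. A call takes as long as a camera call. They do not tell look-alikes from the thing itself.
- boxes_of(query, camera): "centre" ([row, column] in pixels, amid what is visible of it).
- outline_of(query, camera): "mask" (420x560 bool, what is visible of it) and "centre" ([row, column] in pixels, amid what is visible of it).
- spot_point(query, camera): "centre" ([row, column] in pixels: a listed point, or the origin of a listed thing).
The state is a dict: "time_s": time; "qpos": joint angles; "qvel": joint speeds; "joint_torque": joint torques, N m; "position": TCP position; "ee_rot": TCP orientation; "wrist_force": force on the tool from outside, world axes, zero at the start; "ft_torque": the same for the moment, N m; "opening": finger opening in m; "grasp_force": force on a finger pad.
Only numpy, scipy, OpenCV 4.12 (cv2) and the standard library are available. Lean on these libraries where they do the work, as an engineer would, in place of code of your own. Each camera call takes 0.05 s, during which the arm holds its last target. There are 200 camera calls.

## Working session

There is one attempt and no reset: what is moved stays moved. The work goes in short steps, Python scripts to look and compute and a tool call to move; the robot and the scene stay as the last step left them, time stands still between calls to the robot, and variables do not carry over. Pictures are saved under pics/ and viewed, at most 13 in all, crops included, and the job is handed in when it is done.

Besides the shell and the picture viewer there is one more tool, called after ">>>" as a command line: name --argument value ..., lists and objects as JSON in quotes. send_rows: Moves the arm, as the interface text tells. Its arguments: {"type":"object","properties":{"rows":{"type":"array","items":{"type":"object","properties":{"travel":{"type":"array","items":{"type":"number"}},"angular":{"type":"array","items":{"type":"number"}}}}},"jaw":{"type":"number"}},"required":["rows"]}

```bash
mkdir -p pics
cat > h.py <<'E'
import numpy as np, cv2
from scipy.spatial.transform import Rotation as R
from plant import status, optics, ctrl, boxes_of, outline_of, spot_point
def att(c):
    a=np.array(c["attitude"],float)
    return a if a.shape==(3,3) else (R.from_euler('xyz',a).as_matrix() if a.size==3 else R.from_quat(a).as_matrix())
def toworld(c,rc,z):
    d=att(c)@np.array([(rc[1]-c["cx"])/c["fx"],(rc[0]-c["cy"])/c["fy"],1]); e=np.array(c["eye"])
    return e+d*(z-e[2])/d[2]
def topix(c,p):
    q=att(c).T@(np.array(p)-np.array(c["eye"])); return [c["fy"]*q[1]/q[2]+c["cy"],c["fx"]*q[0]/q[2]+c["cx"]]
def save(c,n): cv2.imwrite("pics/"+n,cv2.cvtColor(c["frame"],cv2.COLOR_RGB2BGR))
def rep(cam,qs,z=None):
    c=optics.camera(cam)
    for q in qs:
        for d in spot_point(q,cam)[:4]: print(cam,q,'spot',np.round(d["centre"]),round(d["confidence"],2),np.round(toworld(c,d["centre"],(z or {}).get(q,0)),3))
    return c
E
python3 - <<'E'
from h import *
print(status.sense())
for n in ["scene","side","wrist"]:
    c=rep(n,["hook","weight","rack","balance"]); save(c,n+"1.png"); print(c["eye"],c["attitude"],c["fx"])
a=[cv2.imread(f"pics/{n}1.png") for n in ["scene","side"]]
E
```

```text
{'time_s': 0.0, 'qpos': array([-8.20903239e-01,  3.59383304e-01,  1.10135149e-02, -3.44485163e-04,
       -1.22407334e+00, -2.88084264e-01]), 'qvel': array([-1.03055151e-03, -1.00630162e-03, -2.41045339e-04, -1.45054335e-03,
       -5.36843833e-05,  5.13076911e-04]), 'joint_torque': array([-4.91702815e-05, -5.82710302e+01,  2.93061322e+01,  6.99741170e+00,
        6.84738407e-03, -1.72221044e-04]), 'position': array([ 0.30049446, -0.60386105,  0.22560628]), 'ee_rot': array([ 3.13992170e+00, -1.57439451e-04, -2.67990103e+00]), 'wrist_force': array([-0.63757776,  0.18758562,  0.7485274 ]), 'ft_torque': array([0.0271396 , 0.03524288, 0.01079986]), 'grasp_force': 0.0, 'opening': 0.08767204059978527}
scene hook spot [247. 108.] 0.97 [ 0.36  -0.272  0.   ]
scene hook spot [141. 337.] 0.55 [0.44  0.379 0.   ]
scene weight spot [239. 292.] 0.7 [0.611 0.002 0.   ]
scene weight spot [232. 350.] 0.58 [0.687 0.102 0.   ]
scene weight spot [136. 336.] 0.39 [0.422 0.4   0.   ]
scene rack spot [231. 350.] 0.65 [0.684 0.103 0.   ]
scene balance spot [139. 338.] 0.79 [0.436 0.388 0.   ]
[ 1.02468101 -0.47898502  0.60508228] [-2.26117469 -0.00372288  0.75591616] 423.15918207500374
side hook spot [376. 345.] 0.66 [ 0.368 -0.276  0.   ]
side weight spot [178. 315.] 0.62 [0.69  0.107 0.   ]
side weight spot [211. 320.] 0.54 [0.611 0.013 0.   ]
side balance spot [166. 160.] 0.66 [0.43  0.396 0.   ]
[ 0.09179526 -0.43080396  0.56274884] [-2.26421655 -0.01380108 -0.71736719] 402.2429803710506
[ 0.22829475 -0.64057398  0.38477087] [ 2.83382089e+00 -1.40130492e-05  2.03267931e+00] 290.99590323394176
```

View pics/scene1.png

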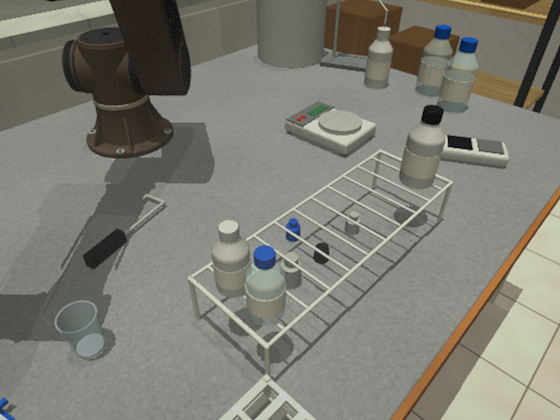

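View pics/side1.png

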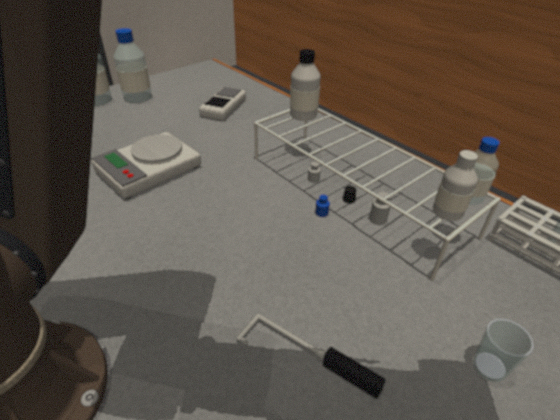

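Run:
```python
from h import *
sc=optics.camera("scene")
def P(c,n,rc,z): print(n,np.round(toworld(c,rc,z),3)[:2])
m=[(d["confidence"],np.round(d["centre"])) for d in outline_of("weight","scene")]; print(m)
mh=[d for d in outline_of("hook","scene")]; print([(d["confidence"],np.round(d["centre"]),d["mask"].sum()) for d in mh])
for n,rc in dict(FRt=(279,192),BRt=(344,268),FLt=(154,380),BLt=(184,451)).items(): P(sc,n,rc,.103)
for n,rc in dict(FRf=(318,197),BRf=(370,268),FLf=(186,375),BLf=(221,443)).items(): P(sc,n,rc,0)
P(sc,"small",(231,352),0);P(sc,"big",(285,291),0);P(sc,"stop",(260,321),0);P(sc,"blue",(238,293),0)
P(sc,"bend",(203,164),.012);P(sc,"lip",(196,146),.012);P(sc,"handle",(249,104),.015);P(sc,"hfar",(263,90),.015);P(sc,"hnear",(234,124),.015)
P(sc,"pan",(122,341),.056)
si=optics.camera("side")
print([(d["confidence"],np.round(d["centre"])) for d in outline_of("weight","side")])
for n,rc in dict(FRt=(243,437),FLt=(125,256)).items(): P(si,n,rc,.103)
P(si,"small",(179,314),0);P(si,"big",(220,379),0);P(si,"stop",(199,350),0);P(si,"blue",(213,322),0)
P(si,"bend",(318,258),.012);P(si,"lipcorner",(338,240),.012);P(si,"hnear",(354,328),.015);P(si,"hfar",(384,380),.015)
P(si,"pan",(149,157),.056)
a=cv2.resize(sc["frame"][190:310,250:400],(750,600),interpolation=cv2.INTER_CUBIC)
b=cv2.resize(si["frame"][290:410,225:400],(800,549),interpolation=cv2.INTER_CUBIC)
cv2.imwrite("pics/a.png",a[:,:,::-1]);cv2.imwrite("pics/b.png",b[:,:,::-1])
```

```text
[(0.58, array([226., 350.])), (0.53, array([229., 291.]))]
[(0.65, array([243., 110.]), np.int64(1078))]
FRt [ 0.63  -0.254]
BRt [ 0.795 -0.254]
FLt [0.642 0.255]
BLt [0.807 0.257]
FRf [ 0.625 -0.255]
BRf [ 0.779 -0.24 ]
FLf [0.634 0.275]
BLf [0.812 0.269]
small [0.688 0.106]
big [ 0.692 -0.091]
stop [ 0.693 -0.004]
blue [0.612 0.005]
bend [ 0.336 -0.119]
lip [ 0.285 -0.132]
handle [ 0.375 -0.285]
hfar [ 0.39  -0.322]
hnear [ 0.365 -0.235]
pan [0.441 0.388]
[(0.56, array([204., 321.])), (0.53, array([173., 313.]))]
FRt [ 0.604 -0.25 ]
FLt [0.63  0.256]
small [0.687 0.106]
big [ 0.686 -0.09 ]
stop [ 0.694 -0.002]
blue [0.609 0.005]
bend [ 0.329 -0.122]
lipcorner [ 0.285 -0.132]
hnear [ 0.367 -0.241]
hfar [ 0.389 -0.32 ]
pan [0.427 0.383]
```

View pics/a.png

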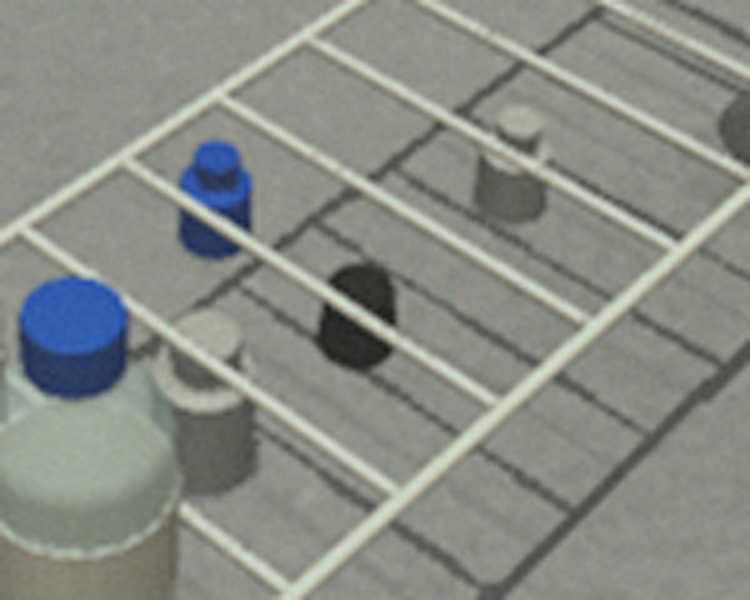

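View pics/b.png

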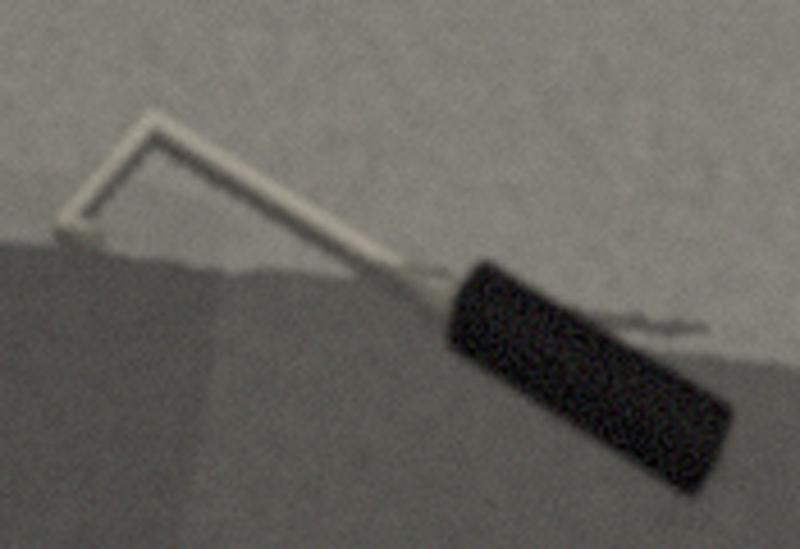

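The pictures show:
- **Small weight:** scene (222,352), about world (0.688,0.106).
- **Stopper:** about (0.69,0).
- **Big weight:** about (0.69,-0.09).
- **Blue decoy:** about (0.61,0.005), in front of the rack.
- **Hook:** origin about (0.375,-0.27), heading about 106°.
- **Rack:** front edge at x of about 0.63.

```bash
cat >> h.py <<'E'
def plan(x,y,z,yawdeg):
    s=status.sense(); p=s["position"]; M=R.from_euler('xyz',s["ee_rot"])
    T=R.from_euler('xyz',[np.pi,0,np.radians(yawdeg)])
    print("t",round(s["time_s"],2),"pos",np.round(p,4),"rot",np.round(np.degrees(s["ee_rot"]),2))
    print("travel",np.round(M.inv().apply(np.array([x,y,z])-p),4),"ang",np.round((M.inv()*T).as_rotvec(degrees=True),2))
E
python3 -c "
from h import *
plan(.375,-.27,.15,-74.3)"
```

```text
t 1.0 pos [ 0.3007 -0.6043  0.2266] rot [-180.     -0.   -153.55]
travel [-0.2154  0.2662  0.0766] ang [ -0.    -0.   -79.25]
```

>>> send_rows --rows '[{"travel": [-0.02, 0.025, 0.007], "angular": [0, 0, -8]}, {"travel": [-0.04, 0.05, 0.014], "angular": [0, 0, -16]}, {"travel": [-0.065, 0.08, 0.02], "angular": [0, 0, -24]}, {"travel": [-0.09, 0.11, 0.03], "angular": [0, 0, -32]}, {"travel": [-0.115, 0.14, 0.04], "angular": [0, 0, -40]}, {"travel": [-0.14, 0.17, 0.05], "angular": [0, 0, -48]}, {"travel": [-0.165, 0.2, 0.06], "angular": [0, 0, -56]}, {"travel": [-0.19, 0.23, 0.07], "angular": [0, 0, -64]}, {"travel": [-0.205, 0.25, 0.074], "angular": [0, 0, -72]}, {"travel": [-0.215, 0.266, 0.077], "angular": [0, 0, -79.2]}, {"travel": [-0.215, 0.266, 0.077], "angular": [0, 0, -79.2]}, {"travel": [-0.215, 0.266, 0.077], "angular": [0, 0, -79.2]}]' --jaw 1

```text
time_s: 2.2
position: [0.3751, -0.2702, 0.1499]
ee_rot: [-3.141, -0.0, -1.298]
wrist_force: [-0.5, -0.1, 0.8]
opening: 0.0878
grasp_force: 0.0
```

Run:
```python
from h import *
c=rep("wrist",["hook"]); save(c,"w2.png")
for d in outline_of("hook","wrist")[:2]:
    m=d["mask"]; print(d["confidence"],m.sum(),d["centre"])
g=c["frame"].astype(int).max(2); print(g.min())
plan(.375,-.27,.005,-74.3)
```

```text
wrist hook spot [200. 283.] 0.93 [ 0.372 -0.272  0.   ]
0.58 2637 [211.9, 285.7]
0
t 2.35 pos [ 0.3748 -0.2709  0.1497] rot [-1.7998e+02 -1.0000e-02 -7.4450e+01]
travel [-0.0009 -0.0004  0.1447] ang [-0.02 -0.01 -0.15]
```

View pics/w2.png

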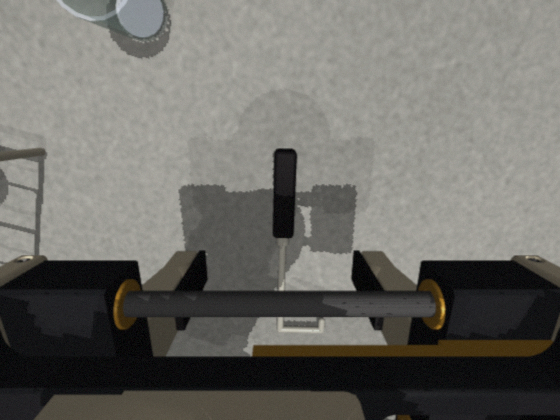

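Run:
```python
from h import *
c=optics.camera("wrist")
hsv=c["frame"].astype(int).max(2)[130:245,255:315]
ys,xs=np.where(hsv<55); ys=ys+130; xs=xs+255
for lo,hi in((155,175),(210,230)):
    k=(ys>=lo)&(ys<hi); print(lo,xs[k].min(),xs[k].max(),xs[k].mean())
for n,rc,z in(("farTop",(150,285),.03),("nearTop",(238,283.5),.03),("rod0",(245,283),.012),("bend",(325,280.5),.012),("lip",(325,321),.012)): print(n,np.round(toworld(c,rc,z),4))
```

```text
155 273 295 284.2511415525114
210 272 293 282.8483412322275
farTop [ 0.3859 -0.3268  0.03  ]
nearTop [ 0.3631 -0.2409  0.03  ]
rod0 [ 0.3591 -0.2257  0.012 ]
bend [ 0.3333 -0.1233  0.012 ]
lip [ 0.2859 -0.1365  0.012 ]
```

The wrist view shows the handle from (150,285) to (238,283) and the rod bend near (325,280). That puts the origin at about (0.3725,-0.2755) with heading 104.7°. I'll descend and grip it there.

>>> send_rows --rows '[{"travel": [0.004, 0.0035, 0.03], "angular": [0, 0, 0.9]}, {"travel": [0.004, 0.0035, 0.065], "angular": [0, 0, 0.9]}, {"travel": [0.004, 0.0035, 0.1], "angular": [0, 0, 0.9]}, {"travel": [0.004, 0.0035, 0.125], "angular": [0, 0, 0.9]}, {"travel": [0.004, 0.0035, 0.138], "angular": [0, 0, 0.9]}, {"travel": [0.004, 0.0035, 0.144], "angular": [0, 0, 0.9]}, {"travel": [0.004, 0.0035, 0.144], "angular": [0, 0, 0.9]}]'

```text
time_s: 3.1
position: [0.3719, -0.2755, 0.005]
ee_rot: [3.14, 0.001, -1.314]
wrist_force: [-0.0, -0.7, -0.3]
opening: 0.0876
grasp_force: 0.0
```

>>> send_rows --rows '[{"travel": [0, 0, 0], "angular": [0, 0, 0]}, {"travel": [0, 0, 0], "angular": [0, 0, 0]}, {"travel": [0, 0, 0], "angular": [0, 0, 0]}, {"travel": [0, 0, 0], "angular": [0, 0, 0]}, {"travel": [0, 0, 0], "angular": [0, 0, 0]}, {"travel": [0, 0, 0], "angular": [0, 0, 0]}, {"travel": [0, 0, 0], "angular": [0, 0, 0]}, {"travel": [0, 0, 0], "angular": [0, 0, 0]}, {"travel": [0, 0, 0], "angular": [0, 0, 0]}, {"travel": [0, 0, 0], "angular": [0, 0, 0]}]' --jaw 0

```text
time_s: 4.1
position: [0.3723, -0.2751, 0.0055]
ee_rot: [3.141, 0.0, -1.313]
wrist_force: [-1.0, 0.7, 0.7]
opening: 0.0216
grasp_force: 30.0
```

>>> send_rows --rows '[{"travel": [0, 0, -0.01], "angular": [0, 0, 0]}, {"travel": [0, 0, -0.025], "angular": [0, 0, 0]}, {"travel": [0, 0, -0.045], "angular": [0, 0, 0]}, {"travel": [0, 0, -0.06], "angular": [0, 0, 0]}, {"travel": [0, 0, -0.06], "angular": [0, 0, 0]}]'

```text
time_s: 4.6
position: [0.3738, -0.2756, 0.0679]
ee_rot: [-3.138, -0.002, -1.313]
wrist_force: [-0.0, 0.2, -1.1]
opening: 0.0219
grasp_force: 30.0
```

Run:
```python
from h import *
plan(.43,.081,.066,180)
```

```text
t 4.6 pos [ 0.3738 -0.2756  0.0679] rot [-1.7979e+02 -1.2000e-01 -7.5220e+01]
travel [-0.3304 -0.1453  0.0017] ang [-2.6000e-01  1.0000e-01  1.0478e+02]
```

>>> send_rows --rows '[{"travel": [-0.015, -0.005, 0], "angular": [0, 0, 7]}, {"travel": [-0.04, -0.013, 0], "angular": [0, 0, 15]}, {"travel": [-0.07, -0.024, 0], "angular": [0, 0, 23]}, {"travel": [-0.1, -0.035, 0], "angular": [0, 0, 31]}, {"travel": [-0.13, -0.045, 0], "angular": [0, 0, 39]}, {"travel": [-0.16, -0.055, 0], "angular": [0, 0, 47]}, {"travel": [-0.19, -0.065, 0], "angular": [0, 0, 55]}, {"travel": [-0.22, -0.076, 0], "angular": [0, 0, 63]}, {"travel": [-0.25, -0.086, 0], "angular": [0, 0, 71]}, {"travel": [-0.28, -0.096, 0], "angular": [0, 0, 79]}, {"travel": [-0.31, -0.106, 0], "angular": [0, 0, 87]}, {"travel": [-0.33, -0.113, 0], "angular": [0, 0, 95]}]'

```text
time_s: 5.8
position: [0.3974, 0.0744, 0.0653]
ee_rot: [3.142, -0.0, -2.974]
wrist_force: [-0.1, 0.3, -2.4]
opening: 0.0221
grasp_force: 30.0
```

Run:
```python
from h import *
plan(.405,.081,.066,180)
```

```text
t 5.8 pos [0.3974 0.0744 0.0653] rot [ 180.     -0.   -170.39]
travel [-0.0086  0.0052 -0.0007] ang [ 0.   -0.    9.61]
```

>>> send_rows --rows '[{"travel": [-0.004, 0.002, 0], "angular": [0, 0, 5]}, {"travel": [-0.008, 0.005, 0], "angular": [0, 0, 9.6]}, {"travel": [-0.008, 0.005, 0], "angular": [0, 0, 9.6]}, {"travel": [-0.008, 0.005, 0], "angular": [0, 0, 9.6]}]'

```text
time_s: 6.2
position: [0.4041, 0.0787, 0.0652]
ee_rot: [-3.141, -0.001, -3.134]
wrist_force: [-0.6, 0.3, -3.0]
opening: 0.0217
grasp_force: 30.0
```

Run:
```python
from h import *
plan(.405,.081,.066,180)
s=optics.camera("side"); k=optics.camera("scene")
save(s,"s3.png"); 
a=cv2.resize(s["frame"][110:260,190:390],(800,600)); b=cv2.resize(k["frame"][130:290,210:420],(788,600))
cv2.imwrite("pics/c3.png",np.hstack([cv2.resize(a,(400,300)),cv2.resize(b,(394,300))])[:,:,::-1])
for p in [(.405+.16,.081,.073),(.565,.131,.073),(.6875,.106,0),(.6875,.106,.045)]: print(np.round(topix(s,p)),np.round(topix(k,p)))
```

```text
t 6.2 pos [0.4041 0.0787 0.0652] rot [-1.7997e+02 -5.0000e-02 -1.7958e+02]
travel [-0.0009  0.0023 -0.0008] ang [-0.03 -0.05  0.42]
[178. 284.] [184. 301.]
[167. 269.] [175. 317.]
[179. 314.] [231. 352.]
[163. 316.] [215. 354.]
```

View pics/c3.png

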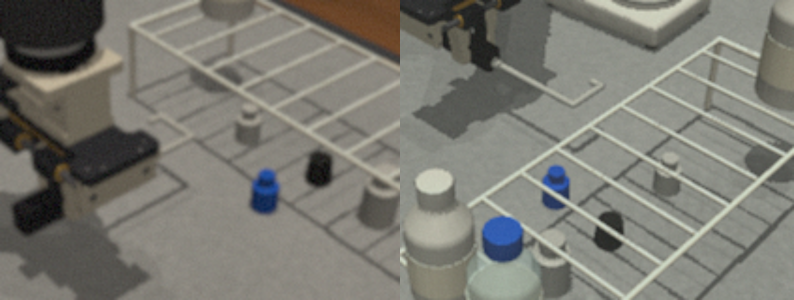

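The hook is held level. Its bend shows at side (177,286) and scene (185,303), within 2 px of the prediction. Next I'll pass it over the small weight, below the wires.

>>> send_rows --rows '[{"travel": [-0.01, 0.002, 0], "angular": [0, 0, 0.4]}, {"travel": [-0.025, 0.002, 0], "angular": [0, 0, 0.4]}, {"travel": [-0.04, 0.002, 0], "angular": [0, 0, 0.4]}, {"travel": [-0.055, 0.002, 0], "angular": [0, 0, 0.4]}, {"travel": [-0.07, 0.002, 0], "angular": [0, 0, 0.4]}, {"travel": [-0.085, 0.002, 0], "angular": [0, 0, 0.4]}, {"travel": [-0.1, 0.002, 0], "angular": [0, 0, 0.4]}, {"travel": [-0.115, 0.002, 0], "angular": [0, 0, 0.4]}, {"travel": [-0.13, 0.002, 0], "angular": [0, 0, 0.4]}, {"travel": [-0.145, 0.002, 0], "angular": [0, 0, 0.4]}, {"travel": [-0.16, 0.002, 0], "angular": [0, 0, 0.4]}, {"travel": [-0.168, 0.002, 0], "angular": [0, 0, 0.4]}]'

```text
time_s: 7.5
position: [0.5743, 0.0816, 0.0652]
ee_rot: [-3.141, 0.0, 3.14]
wrist_force: [0.2, -0.3, -1.3]
opening: 0.0218
grasp_force: 30.0
```

>>> send_rows --rows '[{"travel": [0, 0, 0], "angular": [0, 0, 0]}, {"travel": [0, 0, 0], "angular": [0, 0, 0]}]'

```text
time_s: 7.7
position: [0.5721, 0.0816, 0.0652]
ee_rot: [-3.141, -0.001, 3.139]
wrist_force: [-0.4, -0.5, -2.3]
opening: 0.0223
grasp_force: 30.0
```

Run:
```python
from h import *
plan(.572,.081,.0065,180)
s=optics.camera("side"); k=optics.camera("scene")
a=cv2.resize(s["frame"][120:240,240:400],(400,300)); b=cv2.resize(k["frame"][170:290,260:420],(400,300))
cv2.imwrite("pics/c4.png",np.hstack([a,b])[:,:,::-1])
g=status.sense()["position"]
for p in [g+[.16,0,.007],g+[.16,.05,.007],g+[.143,.05,.007]]: 
  u=np.array(topix(s,p));v=np.array(topix(k,p)); print((u-[120,240])*2.5,(v-[170,260])*2.5+[0,400])
```

```text
t 7.7 pos [0.5721 0.0816 0.0652] rot [-1.7999e+02 -5.0000e-02  1.7987e+02]
travel [ 0.     -0.0006  0.0587] ang [-0.01 -0.05 -0.13]
[ 77.30855273 243.74827586] [125.64129665 669.33716738]
[ 56.21602758 205.02555728] [ 95.45690696 705.22572808]
[ 62.05449267 192.54747021] [ 86.12252491 687.02862026]
```

View pics/c4.png

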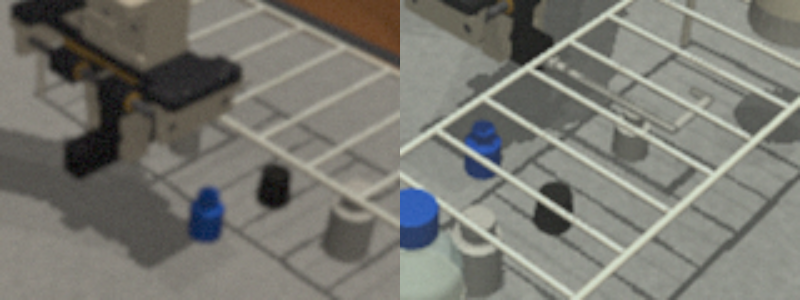

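The hook end is in past the weight: bend at crop (128,675) and lip corner (95,705), as predicted. I'll lower it behind the weight.

>>> send_rows --rows '[{"travel": [0, 0, 0.008], "angular": [0, 0, 0]}, {"travel": [0, 0, 0.018], "angular": [0, 0, 0]}, {"travel": [0, 0, 0.028], "angular": [0, 0, 0]}, {"travel": [0, 0, 0.038], "angular": [0, 0, 0]}, {"travel": [0, 0, 0.048], "angular": [0, 0, 0]}, {"travel": [0, 0, 0.055], "angular": [0, 0, 0]}, {"travel": [0, 0, 0.0585], "angular": [0, 0, 0]}, {"travel": [0, 0, 0.0585], "angular": [0, 0, 0]}]'

```text
time_s: 8.6
position: [0.5724, 0.0818, 0.0064]
ee_rot: [-3.141, -0.001, 3.14]
wrist_force: [-0.4, -0.0, -1.1]
opening: 0.0218
grasp_force: 30.0
```

Run:
```python
from h import *
plan(.409,.081,.0065,180)
k=optics.camera("scene")
b=cv2.resize(k["frame"][180:270,290:410],(800,600),interpolation=cv2.INTER_CUBIC)
cv2.imwrite("pics/c5.png",b[:,:,::-1])
g=status.sense()["position"]
for p in [g+[.16,0,.007],g+[.16,.05,.007],g+[.143,.05,.007],np.array([.6875,.106,0])]: 
  v=np.array(topix(k,p)); print((v-[180,290])*6.67)
```

```text
t 8.6 pos [0.5724 0.0818 0.0064] rot [-1.7997e+02 -5.0000e-02  1.7989e+02]
travel [ 1.634e-01 -1.100e-03  1.000e-04] ang [-0.03 -0.05 -0.11]
[416.454575   493.93340339]
[334.57188271 586.4193094 ]
[309.22412519 540.18704915]
[340.62829452 412.72742554]
```

View pics/c5.png

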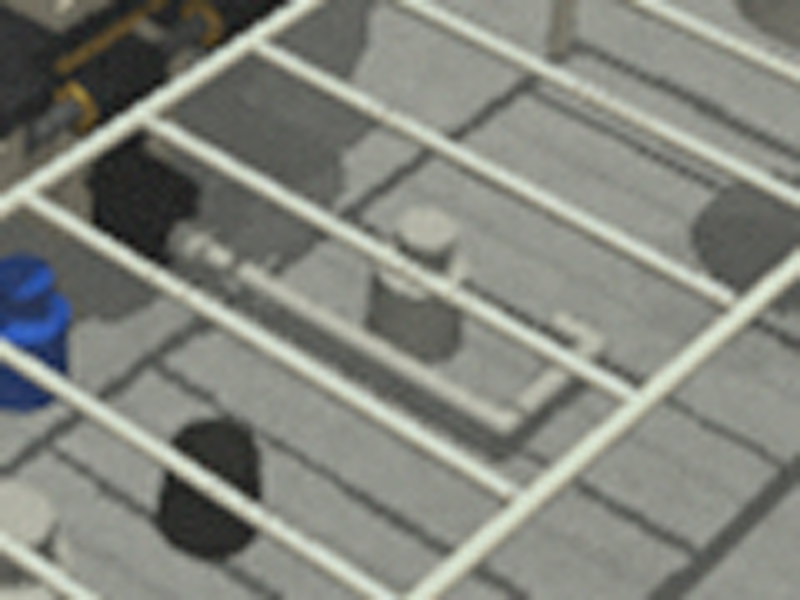

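The weight stands between rod and lip: its base is at crop (340,413), the rod bend at (418,510) and the lip at (330,580). I'll drag it out.

>>> send_rows --rows '[{"travel": [0.003, 0, 0], "angular": [0, 0, 0]}, {"travel": [0.008, 0, 0], "angular": [0, 0, 0]}, {"travel": [0.014, 0, 0], "angular": [0, 0, 0]}, {"travel": [0.021, 0, 0], "angular": [0, 0, 0]}, {"travel": [0.028, 0, 0], "angular": [0, 0, 0]}, {"travel": [0.035, 0, 0], "angular": [0, 0, 0]}, {"travel": [0.042, 0, 0], "angular": [0, 0, 0]}, {"travel": [0.049, 0, 0], "angular": [0, 0, 0]}, {"travel": [0.056, 0, 0], "angular": [0, 0, 0]}, {"travel": [0.063, 0, 0], "angular": [0, 0, 0]}, {"travel": [0.07, 0, 0], "angular": [0, 0, 0]}, {"travel": [0.077, 0, 0], "angular": [0, 0, 0]}]'

```text
time_s: 9.85
position: [0.4951, 0.0821, 0.0071]
ee_rot: [3.141, 0.0, 3.14]
wrist_force: [1.2, -0.2, -2.2]
opening: 0.0219
grasp_force: 30.0
```

>>> send_rows --rows '[{"travel": [0.007, 0, 0], "angular": [0, 0, 0]}, {"travel": [0.014, 0, 0], "angular": [0, 0, 0]}, {"travel": [0.021, 0, 0], "angular": [0, 0, 0]}, {"travel": [0.028, 0, 0], "angular": [0, 0, 0]}, {"travel": [0.035, 0, 0], "angular": [0, 0, 0]}, {"travel": [0.042, 0, 0], "angular": [0, 0, 0]}, {"travel": [0.049, 0, 0], "angular": [0, 0, 0]}, {"travel": [0.056, 0, 0], "angular": [0, 0, 0]}, {"travel": [0.063, 0, 0], "angular": [0, 0, 0]}, {"travel": [0.07, 0, 0], "angular": [0, 0, 0]}, {"travel": [0.077, 0, 0], "angular": [0, 0, 0]}, {"travel": [0.08, 0, 0], "angular": [0, 0, 0]}]'

```text
time_s: 11.05
position: [0.4148, 0.0821, 0.0071]
ee_rot: [-3.141, -0.0, 3.14]
wrist_force: [0.9, -0.4, -0.8]
opening: 0.0218
grasp_force: 30.0
```

Run:
```python
from h import *
plan(.409,.081,.0065,180)
k=rep("scene",["weight","hook"])
b=cv2.resize(k["frame"][120:240,220:380],(800,600),interpolation=cv2.INTER_CUBIC)
cv2.imwrite("pics/c6.png",b[:,:,::-1])
g=status.sense()["position"]
for p in [g+[.16,0,.007],g+[.16,.05,.007],np.array([g[0]+.141,g[1]+.025,0])]: 
  v=np.array(topix(k,p)); print(p,v,(v-[120,220])*5)
```

```text
t 11.05 pos [0.4148 0.0821 0.0071] rot [-1.7999e+02 -2.0000e-02  1.7990e+02]
travel [ 0.0058 -0.0011  0.0006] ang [-0.01 -0.02 -0.1 ]
scene weight spot [238. 292.] 0.63 [0.61  0.003 0.   ]
scene weight spot [206. 306.] 0.61 [0.563 0.105 0.   ]
scene hook spot [184. 256.] 0.9 [0.419 0.084 0.   ]
[0.57523066 0.08211973 0.0140505 ] [207.79459396 304.34379709] [438.97296981 421.71898546]
[0.57523066 0.13211973 0.0140505 ] [197.60146503 318.76186718] [388.00732514 493.80933592]
[0.55623066 0.10711973 0.        ] [203.82510638 304.91239336] [419.12553191 424.56196682]
```

View pics/c6.png

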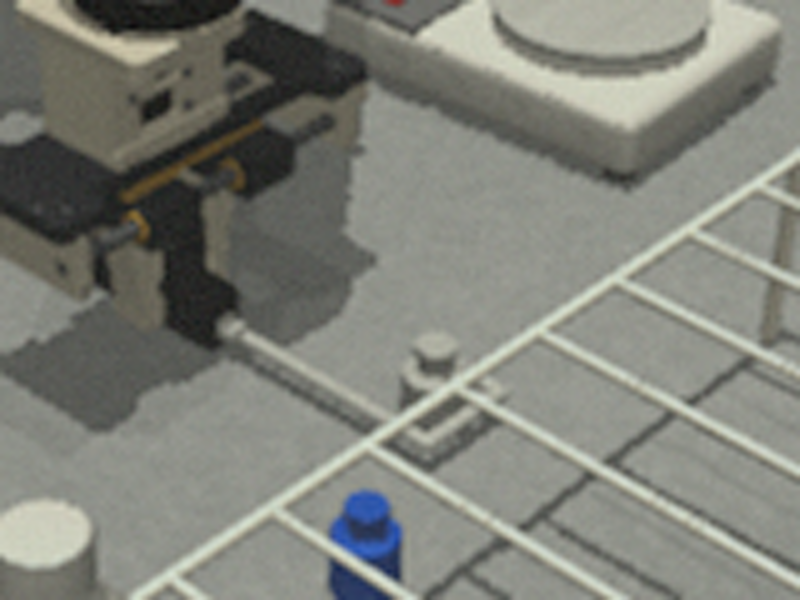

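The weight is upright in the pocket, well in front of the rack, at crop (400,430), about world (0.558,0.107). I'll free the hook by moving it forward and up, then lay it aside.

>>> send_rows --rows '[{"travel": [-0.008, 0, 0], "angular": [0, 0, 0]}, {"travel": [-0.018, 0, 0], "angular": [0, 0, 0]}, {"travel": [-0.027, 0, 0], "angular": [0, 0, 0]}, {"travel": [-0.03, 0, 0], "angular": [0, 0, 0]}, {"travel": [-0.03, 0, 0], "angular": [0, 0, 0]}, {"travel": [-0.03, 0, -0.01], "angular": [0, 0, 0]}, {"travel": [-0.03, 0, -0.03], "angular": [0, 0, 0]}, {"travel": [-0.03, 0, -0.05], "angular": [0, 0, 0]}, {"travel": [-0.03, 0, -0.065], "angular": [0, 0, 0]}, {"travel": [-0.03, 0, -0.07], "angular": [0, 0, 0]}, {"travel": [-0.03, 0, -0.07], "angular": [0, 0, 0]}]'

```text
time_s: 12.3
position: [0.4457, 0.0824, 0.078]
ee_rot: [3.14, 0.002, 3.14]
wrist_force: [-0.1, -0.1, -2.1]
opening: 0.0215
grasp_force: 30.0
```

>>> send_rows --rows '[{"travel": [0.003, -0.015, 0], "angular": [0, 0, 0]}, {"travel": [0.008, -0.04, 0], "angular": [0, 0, 0]}, {"travel": [0.013, -0.07, 0], "angular": [0, 0, 0]}, {"travel": [0.018, -0.1, 0], "angular": [0, 0, 0]}, {"travel": [0.02, -0.13, 0], "angular": [0, 0, 0]}, {"travel": [0.02, -0.16, 0], "angular": [0, 0, 0]}, {"travel": [0.02, -0.19, 0], "angular": [0, 0, 0]}, {"travel": [0.02, -0.208, 0], "angular": [0, 0, 0]}, {"travel": [0.02, -0.212, 0], "angular": [0, 0, 0]}, {"travel": [0.02, -0.212, 0.015], "angular": [0, 0, 0]}, {"travel": [0.02, -0.212, 0.035], "angular": [0, 0, 0]}, {"travel": [0.02, -0.212, 0.05], "angular": [0, 0, 0]}]'

```text
time_s: 13.5
position: [0.4241, -0.1298, 0.0257]
ee_rot: [3.142, -0.001, 3.139]
wrist_force: [-0.2, -1.3, -1.8]
opening: 0.0219
grasp_force: 30.0
```

Run:
```python
from h import *
plan(.425,-.13,.006,180)
rep("scene",["weight","hook"])
```

```text
t 13.5 pos [ 0.4241 -0.1298  0.0257] rot [ 1.8000e+02 -8.0000e-02  1.7987e+02]
travel [-0.0009 -0.0002  0.0197] ang [ 0.   -0.08 -0.13]
scene weight spot [239. 290.] 0.62 [ 0.609 -0.001  0.   ]
scene weight spot [202. 305.] 0.57 [0.552 0.113 0.   ]
scene hook spot [221. 184.] 0.91 [ 0.405 -0.118  0.   ]
```

>>> send_rows --rows '[{"travel": [0, 0, 0.01], "angular": [0, 0, 0]}, {"travel": [0, 0, 0.016], "angular": [0, 0, 0]}, {"travel": [0, 0, 0.0195], "angular": [0, 0, 0]}, {"travel": [0, 0, 0.0202], "angular": [0, 0, 0]}, {"travel": [0, 0, 0.0202], "angular": [0, 0, 0]}]'

```text
time_s: 14.15
position: [0.4252, -0.1298, 0.0069]
ee_rot: [-3.142, -0.0, 3.14]
wrist_force: [0.2, 0.2, -0.6]
opening: 0.0218
grasp_force: 30.0
```

>>> send_rows --rows '[{"travel": [0, 0, 0], "angular": [0, 0, 0]}, {"travel": [0, 0, 0], "angular": [0, 0, 0]}, {"travel": [0, 0, 0], "angular": [0, 0, 0]}, {"travel": [0, 0, 0], "angular": [0, 0, 0]}, {"travel": [0, 0, 0], "angular": [0, 0, 0]}, {"travel": [0, 0, 0], "angular": [0, 0, 0]}, {"travel": [0, 0, 0], "angular": [0, 0, 0]}, {"travel": [0, 0, 0], "angular": [0, 0, 0]}]' --jaw 1

```text
time_s: 14.95
position: [0.4252, -0.1298, 0.0068]
ee_rot: [-3.142, -0.0, 3.14]
wrist_force: [-1.2, 0.2, -0.4]
opening: 0.0804
grasp_force: 0.0
```

>>> send_rows --rows '[{"travel": [0, 0, -0.015], "angular": [0, 0, 0]}, {"travel": [0, 0, -0.04], "angular": [0, 0, 0]}, {"travel": [0, 0, -0.075], "angular": [0, 0, 0]}, {"travel": [0, 0, -0.11], "angular": [0, 0, 0]}, {"travel": [0, 0, -0.13], "angular": [0, 0, 0]}, {"travel": [-0.01, 0.03, -0.14], "angular": [0, 0, 0]}, {"travel": [-0.03, 0.07, -0.14], "angular": [0, 0, 0]}, {"travel": [-0.05, 0.11, -0.14], "angular": [0, 0, 0]}, {"travel": [-0.075, 0.15, -0.14], "angular": [0, 0, 0]}, {"travel": [-0.1, 0.19, -0.14], "angular": [0, 0, 0]}, {"travel": [-0.12, 0.22, -0.14], "angular": [0, 0, 0]}, {"travel": [-0.125, 0.235, -0.14], "angular": [0, 0, 0]}]'

```text
time_s: 16.15
position: [0.5523, 0.1075, 0.1463]
ee_rot: [-3.141, 0.0, 3.141]
wrist_force: [-0.7, -0.2, 0.1]
opening: 0.0875
grasp_force: 0.0
```

Run:
```python
from h import *
c=rep("wrist",["weight","hook"]); k=rep("scene",["weight","hook","balance"]); s=rep("side",["weight","hook","balance"])
plan(.556,.107,.019,180)
for n,cc in(("wrist",c),("scene",k),("side",s)):
    for d in outline_of("weight",n)[:3]:
        ys,xs=np.where(d["mask"]); print(n,round(d["confidence"],2),ys.min(),ys.max(),xs.min(),xs.max(),"centre@z.022",np.round(toworld(cc,d["centre"],.022),4))
a=cv2.resize(c["frame"],(440,330)); b=cv2.resize(k["frame"][90:290,90:330],(360,300)); b=cv2.copyMakeBorder(b,0,30,0,0,cv2.BORDER_CONSTANT)
cv2.imwrite("pics/c7.png",np.hstack([a,b])[:,:,::-1])
```

```text
wrist weight spot [208. 276.] 0.77 [0.562 0.105 0.   ]
wrist hook spot [82. 33.] 0.57 [ 0.435 -0.128  0.   ]
scene weight spot [205. 305.] 0.76 [0.558 0.105 0.   ]
scene weight spot [239. 295.] 0.58 [0.615 0.005 0.   ]
scene hook spot [227. 187.] 0.59 [ 0.425 -0.125  0.   ]
scene balance spot [138. 336.] 0.95 [0.429 0.39  0.   ]
side weight spot [198. 273.] 0.71 [0.562 0.112 0.   ]
side weight spot [210. 320.] 0.62 [0.614 0.014 0.   ]
side hook spot [296. 305.] 0.63 [ 0.426 -0.132  0.   ]
side balance spot [166. 160.] 0.78 [0.431 0.394 0.   ]
t 16.7 pos [0.5505 0.1043 0.1472] rot [1.7998e+02 2.0000e-02 1.7984e+02]
travel [-0.0054  0.0027  0.1282] ang [ 0.02  0.02 -0.16]
wrist 0.88 194 228 264 292 centre@z.022 [0.5593 0.1081 0.022 ]
wrist 0.78 237 258 168 201 centre@z.022 [0.5961 0.0079 0.022 ]
scene 0.61 187 208 300 312 centre@z.022 [0.5518 0.1053 0.022 ]
scene 0.49 220 242 285 299 centre@z.022 [ 0.6196 -0.0035  0.022 ]
side 0.74 194 216 315 328 centre@z.022 [0.6119 0.0055 0.022 ]
side 0.48 181 203 266 279 centre@z.022 [0.5502 0.1057 0.022 ]
```

View pics/c7.png

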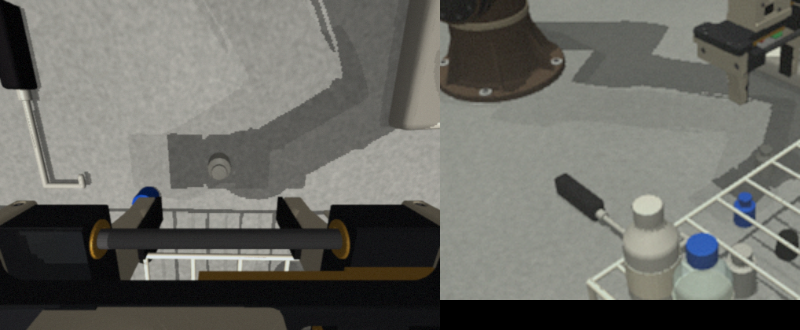

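The weight is upright and clear at wrist (219,279), about (0.557,0.107), and the hook lies on the bench on the left. I'll grasp the weight now.

>>> send_rows --rows '[{"travel": [-0.004, 0.0015, 0.02], "angular": [0, 0, 0]}, {"travel": [-0.007, 0.0015, 0.05], "angular": [0, 0, 0]}, {"travel": [-0.007, 0.0015, 0.08], "angular": [0, 0, 0]}, {"travel": [-0.007, 0.0015, 0.105], "angular": [0, 0, 0]}, {"travel": [-0.007, 0.0015, 0.125], "angular": [0, 0, 0]}, {"travel": [-0.007, 0.0015, 0.136], "angular": [0, 0, 0]}, {"travel": [-0.007, 0.0015, 0.141], "angular": [0, 0, 0]}, {"travel": [-0.007, 0.0015, 0.141], "angular": [0, 0, 0]}]'

```text
time_s: 17.65
position: [0.5577, 0.1064, 0.0057]
ee_rot: [-3.141, -0.0, 3.14]
wrist_force: [0.4, 0.5, 0.5]
opening: 0.0878
grasp_force: 0.0
```

>>> send_rows --rows '[{"travel": [0, 0, 0], "angular": [0, 0, 0]}, {"travel": [0, 0, 0], "angular": [0, 0, 0]}, {"travel": [0, 0, 0], "angular": [0, 0, 0]}, {"travel": [0, 0, 0], "angular": [0, 0, 0]}, {"travel": [0, 0, 0], "angular": [0, 0, 0]}, {"travel": [0, 0, 0], "angular": [0, 0, 0]}, {"travel": [0, 0, 0], "angular": [0, 0, 0]}, {"travel": [0, 0, 0], "angular": [0, 0, 0]}, {"travel": [0, 0, 0], "angular": [0, 0, 0]}]' --jaw 0

```text
time_s: 18.55
position: [0.5576, 0.1065, 0.0058]
ee_rot: [-3.142, -0.0, 3.14]
wrist_force: [0.5, 0.6, 0.0]
opening: 0.029
grasp_force: 30.0
```

>>> send_rows --rows '[{"travel": [0, 0, -0.005], "angular": [0, 0, 0]}, {"travel": [0.002, 0, -0.02], "angular": [0, 0, 0]}, {"travel": [0.007, 0, -0.045], "angular": [0, 0, 0]}, {"travel": [0.013, 0, -0.075], "angular": [0, 0, 0]}, {"travel": [0.018, 0, -0.105], "angular": [0, 0, 0]}, {"travel": [0.02, 0, -0.12], "angular": [0, 0, 0]}, {"travel": [0.02, 0, -0.12], "angular": [0, 0, 0]}]'

```text
time_s: 19.25
position: [0.5386, 0.1071, 0.1286]
ee_rot: [3.139, 0.004, 3.14]
wrist_force: [1.1, 0.1, -2.0]
opening: 0.0294
grasp_force: 30.0
```

Run:
```python
from h import *
z={"balance":0.0}
k=optics.camera("scene"); s=optics.camera("side")
for n,cc in(("scene",k),("side",s)):
    g=cc["frame"]; 
    for d in outline_of("balance",n)[:1]:
        m=d["mask"]; ys,xs=np.where(m); print(n,d["confidence"],ys.min(),ys.max(),xs.min(),xs.max())
    for d in spot_point("balance",n)[:1]: print("origin",np.round(toworld(cc,d["centre"],0),3),d["centre"])
a=cv2.resize(k["frame"][80:170,270:390],(400,300),interpolation=cv2.INTER_CUBIC); b=cv2.resize(s["frame"][120:210,85:205],(400,300),interpolation=cv2.INTER_CUBIC)
# project candidate pan circle
for cc,im,o in((k,a,(80,270)),(s,b,(120,85))):
    t=np.linspace(0,2*np.pi,60); pts=[(np.array(topix(cc,(.432+.06*np.cos(u),.389+.06*np.sin(u),.056)))-o)*3.333 for u in t]
    for p in pts: cv2.circle(im,(int(p[1]),int(p[0])),1,(0,0,255),-1)
cv2.imwrite("pics/c8.png",np.hstack([a,b])[:,:,::-1])
plan(.432,.389,.15,180)
```

```text
scene 0.66 112 156 315 375
origin [0.428 0.388 0.   ] [138.3, 335.4]
side 0.95 132 198 92 200
origin [0.431 0.384 0.   ] [167.6, 162.2]
t 19.55 pos [0.5371 0.1061 0.1246] rot [-1.7994e+02 -1.2000e-01  1.7988e+02]
travel [ 0.1057  0.2826 -0.0255] ang [-0.06 -0.12 -0.12]
```

View pics/c8.png

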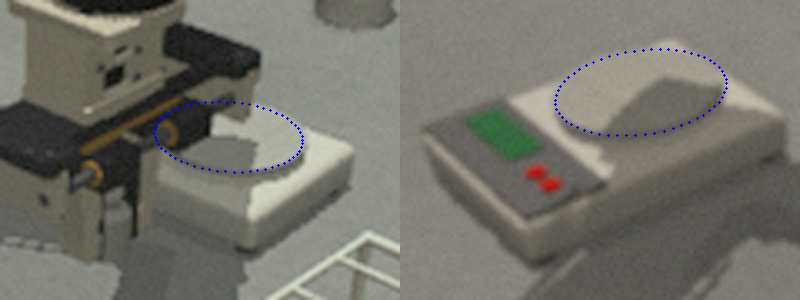

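The projected pan circle at (0.432,0.389) fits both views. I'll carry the weight over and take one close look.

>>> send_rows --rows '[{"travel": [0.005, 0.012, 0], "angular": [0, 0, 0]}, {"travel": [0.014, 0.036, 0], "angular": [0, 0, 0]}, {"travel": [0.025, 0.066, 0], "angular": [0, 0, 0]}, {"travel": [0.036, 0.096, 0], "angular": [0, 0, 0]}, {"travel": [0.047, 0.126, 0], "angular": [0, 0, 0]}, {"travel": [0.058, 0.156, 0], "angular": [0, 0, 0]}, {"travel": [0.07, 0.186, 0], "angular": [0, 0, 0]}, {"travel": [0.08, 0.216, 0], "angular": [0, 0, 0]}, {"travel": [0.092, 0.246, 0], "angular": [0, 0, 0]}, {"travel": [0.101, 0.268, 0], "angular": [0, 0, 0]}, {"travel": [0.105, 0.281, 0], "angular": [0, 0, 0]}, {"travel": [0.105, 0.281, 0], "angular": [0, 0, 0]}]'

```text
time_s: 20.75
position: [0.4324, 0.3893, 0.1252]
ee_rot: [-3.141, -0.0, -3.141]
wrist_force: [-0.7, -0.9, -1.8]
opening: 0.0293
grasp_force: 30.0
```

Run:
```python
from h import *
c=rep("wrist",["balance"]); im=c["frame"].copy()
plan(.432,.389,.064,180)
for u in np.linspace(0,2*np.pi,90):
    p=topix(c,(.432+.06*np.cos(u),.389+.06*np.sin(u),.056)); cv2.circle(im,(int(round(p[1])),int(round(p[0]))),1,(0,0,255),-1)
cv2.imwrite("pics/c9.png",im[:,:,::-1])
```

```text
wrist balance spot [208. 284.] 0.81 [0.435 0.394 0.   ]
t 20.85 pos [0.4328 0.3874 0.1253] rot [-1.7994e+02 -4.0000e-02  1.7992e+02]
travel [0.0008 0.0017 0.0613] ang [-0.06 -0.04 -0.08]
```

View pics/c9.png

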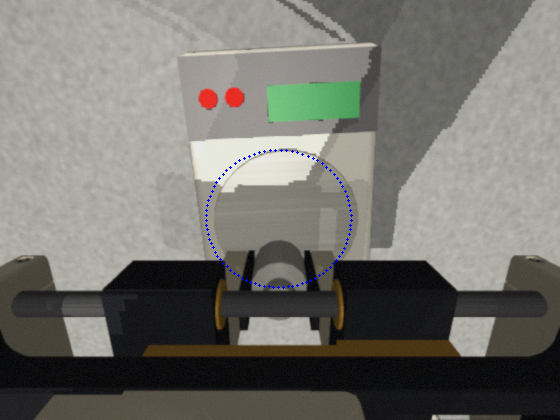

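The pan shows edges at about columns 214 and 357 with its top at row 149, so it is about 5 mm further in +y than assumed. I'll correct for that and lower.

>>> send_rows --rows '[{"travel": [0, 0.003, 0.01], "angular": [0, 0, 0]}, {"travel": [0, 0.005, 0.025], "angular": [0, 0, 0]}, {"travel": [0, 0.005, 0.04], "angular": [0, 0, 0]}, {"travel": [0, 0.005, 0.052], "angular": [0, 0, 0]}, {"travel": [0, 0.005, 0.058], "angular": [0, 0, 0]}, {"travel": [0, 0.005, 0.06], "angular": [0, 0, 0]}, {"travel": [0, 0.005, 0.061], "angular": [0, 0, 0]}, {"travel": [0, 0.005, 0.062], "angular": [0, 0, 0]}, {"travel": [0, 0.005, 0.062], "angular": [0, 0, 0]}]'

```text
time_s: 21.75
position: [0.4333, 0.3929, 0.0643]
ee_rot: [3.141, 0.0, 3.14]
wrist_force: [-0.2, 0.6, -1.5]
opening: 0.0292
grasp_force: 30.0
```

Run:
```python
from h import *
for i in range(3):
    optics.camera("wrist"); s=status.sense(); print(s["position"],s["wrist_force"])
```

```text
[0.43333777 0.39292063 0.06432019] [ 0.98756173 -0.16819193 -2.29140789]
[0.43328597 0.39290735 0.06428747] [ 0.80158083 -0.57824488 -0.86475806]
[0.43327585 0.39289865 0.06428502] [-0.71837822 -0.45234508 -1.79082036]
```

>>> send_rows --rows '[{"travel": [0, 0, 0.0005], "angular": [0, 0, 0]}, {"travel": [0, 0, 0.001], "angular": [0, 0, 0]}, {"travel": [0, 0, 0.0015], "angular": [0, 0, 0]}, {"travel": [0, 0, 0.002], "angular": [0, 0, 0]}, {"travel": [0, 0, 0.002], "angular": [0, 0, 0]}]'

```text
time_s: 22.4
position: [0.4332, 0.3926, 0.0619]
ee_rot: [-3.142, -0.0, 3.14]
wrist_force: [-0.3, -0.1, -1.6]
opening: 0.029
grasp_force: 30.0
```

Run:
```python
from h import *
for i in range(3):
    optics.camera("wrist"); s=status.sense(); print(s["position"],s["wrist_force"])
```

```text
[0.43318971 0.392684   0.06186618] [-0.44117442 -0.04527323 -1.82948089]
[0.4331759  0.39268748 0.06186096] [-0.17765827 -0.75003904 -1.68193989]
[0.43320391 0.39268888 0.06188723] [-0.51729405 -0.9037124  -1.47078064]
```

>>> send_rows --rows '[{"travel": [0, 0, 0.0004], "angular": [0, 0, 0]}, {"travel": [0, 0, 0.0004], "angular": [0, 0, 0]}, {"travel": [0, 0, 0.0008], "angular": [0, 0, 0]}, {"travel": [0, 0, 0.0008], "angular": [0, 0, 0]}, {"travel": [0, 0, 0.0008], "angular": [0, 0, 0]}]'

```text
time_s: 23.05
position: [0.4332, 0.3927, 0.0618]
ee_rot: [3.141, 0.0, 3.14]
wrist_force: [-3.4, -2.2, 7.6]
opening: 0.0292
grasp_force: 30.0
```

Run:
```python
from h import *
for i in range(3):
    optics.camera("wrist"); s=status.sense(); print(s["position"],s["wrist_force"])
```

```text
[0.43324298 0.39270113 0.06182708] [-2.61371748 -2.36607802  7.72380415]
[0.43322522 0.39268052 0.06180287] [-2.82358586 -1.61714594  8.06117615]
[0.43322047 0.39269071 0.06181664] [-2.07568088 -3.05974932  8.10918516]
```

Contact. I'll ease off a little and release.

>>> send_rows --rows '[{"travel": [0, 0, -0.0005], "angular": [0, 0, 0]}, {"travel": [0, 0, -0.0005], "angular": [0, 0, 0]}, {"travel": [0, 0, -0.0005], "angular": [0, 0, 0]}]'

```text
time_s: 23.5
position: [0.4332, 0.3927, 0.0618]
ee_rot: [3.142, 0.0, 3.14]
wrist_force: [-1.9, -1.2, 5.3]
opening: 0.0288
grasp_force: 30.0
```

>>> send_rows --rows '[{"travel": [0, 0, 0], "angular": [0, 0, 0]}, {"travel": [0, 0, 0], "angular": [0, 0, 0]}, {"travel": [0, 0, 0], "angular": [0, 0, 0]}, {"travel": [0, 0, 0], "angular": [0, 0, 0]}, {"travel": [0, 0, 0], "angular": [0, 0, 0]}, {"travel": [0, 0, 0], "angular": [0, 0, 0]}, {"travel": [0, 0, 0], "angular": [0, 0, 0]}, {"travel": [0, 0, 0], "angular": [0, 0, 0]}]' --jaw 1

```text
time_s: 24.3
position: [0.4332, 0.3927, 0.0616]
ee_rot: [3.142, 0.0, 3.14]
wrist_force: [1.1, 0.2, 0.0]
opening: 0.0854
grasp_force: 0.0
```

>>> send_rows --rows '[{"travel": [0, 0, -0.01], "angular": [0, 0, 0]}, {"travel": [0, 0, -0.03], "angular": [0, 0, 0]}, {"travel": [0, 0, -0.06], "angular": [0, 0, 0]}, {"travel": [0, 0, -0.09], "angular": [0, 0, 0]}, {"travel": [-0.01, -0.01, -0.11], "angular": [0, 0, 0]}, {"travel": [-0.04, -0.01, -0.12], "angular": [0, 0, 0]}, {"travel": [-0.08, -0.01, -0.12], "angular": [0, 0, 0]}, {"travel": [-0.1, -0.01, -0.12], "angular": [0, 0, 0]}, {"travel": [-0.1, -0.01, -0.12], "angular": [0, 0, 0]}]'

```text
time_s: 25.2
position: [0.5354, 0.3821, 0.1817]
ee_rot: [-3.142, 0.0, 3.138]
wrist_force: [-0.8, -0.5, -1.2]
opening: 0.0879
grasp_force: 0.0
```

Run:
```python
from h import *
s=optics.camera("side"); w=optics.camera("wrist")
a=cv2.resize(s["frame"],(400,300)); a=cv2.resize(s["frame"][110:230,80:240],(400,300),interpolation=cv2.INTER_CUBIC); b=cv2.resize(w["frame"],(400,300))
cv2.imwrite("pics/c10.png",np.hstack([a,b])[:,:,::-1])
for n,c in(("side",s),("wrist",w)):
    for q in("weight","hook"):
        for d in spot_point(q,n)[:3]: print(n,q,d["centre"],d["confidence"],np.round(toworld(c,d["centre"],.056 if q=="weight" else 0),3))
```

```text
side weight [210.3, 318.9] 0.61 [ 0.559 -0.029  0.056]
side hook [294.8, 303.1] 0.59 [ 0.424 -0.129  0.   ]
wrist weight [102.3, 287.0] 0.95 [0.436 0.39  0.056]
```

View pics/c10.png

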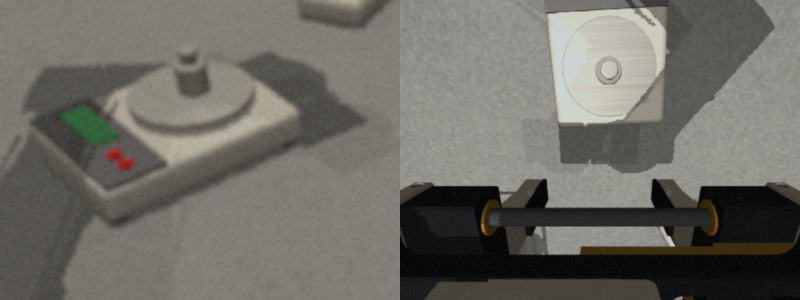

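The weight stands upright at the pan's centre: wrist crop (70,608), with the pan's centre at about (66,609). The arm is clear, so I'm handing in.

```bash
python3 -c "
from h import *
print(ctrl.hand_in())"
```

```text
the job is handed in; nothing more can be done
None
```

The small weight was dragged out from under the rack with the hook, the hook was laid on the bench, the weight was set upright in the middle of the balance pan and released, and the job was handed in about 25 s into the 69 s limit (no verdict was returned).

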